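# Load the sample slide and index it under the measuring head

### The job

Take the loaded sample cup from the enamel tray and seat it flat in the round nest of the sample slide, then pull up the slide's index plunger, push the slide on to the next hole, where the cup stands under the measuring head, and let the plunger snap fully home. Keep the cup upright, do not force the slide hard against the plunger pin, and leave the other things on the bench where they are.

Things in the scene. Friction and masses are not known exactly. Their poses are not given: they have to be found in the camera images.
- slide: Sample slide, fixed: aluminium bed 175 x 355 x 10 mm, carriage on two rails, grey measuring head. Origin on the bench below the nest when the carriage is at its loading place. Its level +y is the carriage's way from loading to measuring; -x is the index side, nearer the robot, where a steel index bar 24 mm wide runs along y at x = -80 mm, its top 22 mm above the bench, with 11.5 mm holes for the pin.
- load_hole (a point): Mouth of the first hole (loading) in the index bar, 22 mm above the bench. The measuring hole is the next one along the slide's +y, a third (unloading, not wanted) is 38 mm further. The part of the bar with these two is clamped through slots and set anew for each series: the measuring hole lies 105 to 135 mm from the first, not known better. The bar's top is unbroken between the holes.
- snout (a point): Centre of the underside of the head's round snout (44 mm wide), 76 mm above the bench, at x = 0, y = 120 mm of the slide. The head's housing above it spans the slide's x -25 to 112 mm, y 92 to 148 mm, up to 190 mm high; its column stands on the side away from the index bar. A cup in the nest passes 10 mm below the snout.
- carriage (a joint): Travel of the carriage along the slide's +y, in m: 0 at loading, 0.105 to 0.135 with the pin in the measuring hole, end stop at 0.174. About 2 N slides it with the pin lifted, about 4 N with the pin riding on the bar.
- plunger (a joint): Lift of the plunger's pin and knob, in m: 0 home in a hole, 0.009 riding on the bar, 0.013 fully pulled (stop). The spring pushes down 7 N when home, 12 N when pulled. The steel pin is 10 mm thick, flat ended, 0.75 mm clear all round in its hole: off centre by more than about 1.5 mm it stays up on the bar. More than 30 N sideways on the pin spoils it, as when the slide is driven on with the pin in a hole.
- knob (a point): Middle of the black round plunger knob, on the pin's axis, 67 mm above the bench when home; rises with the pin and travels with the carriage. Knob 26 mm wide, 22 mm high (sides straight for 14 mm). Below its underside: 2 mm gap, a fixed sleeve 18 mm wide, then a hexagon nut 25 mm wide whose top is 27 mm under this point. Nothing stands above the lug within 45 mm of the knob.
- lug (a point): Point of the carriage on the plunger's axis, on top of the 10 mm thick lug plate (44 mm long in travel) that carries the plunger, 34 mm above the bench. Travels with the carriage, does not rise; at the slide's x = -80 mm, y = -100 mm plus the travel.
- nest (a point): Middle of the floor of the round nest in the carriage, 26 mm above the bench. The nest is 53.5 mm wide, 8 mm deep, in a block 76 x 76 mm whose top is 34 mm above the bench. Travels with the carriage; axes as the slide's.
- cup: Loaded sample cup: steel cylinder 51 mm wide, 40 mm high, foot chamfered by 2 mm, dark pressed pellet flush in its top, 0.13 to 0.21 kg. Origin at the centre of its underside, z up. Stands in the half of the enamel tray away from the robot.
- tray: White enamel tray with black rim, fixed, 220 x 170 mm, rim 15 mm high, floor 4 mm thick; dark pellets 4 mm thick lie in the half nearer the robot. Origin at the centre of its underside.
- jar: Bystander: white jar with black cap, 60 mm wide, 85 mm high. Origin at the centre of its underside.
- brush: Bystander: small brush, 150 mm long, lying flat along its x axis. Origin on its underside.
- die: Bystander: steel press piston, 42 mm wide at the foot, 55 mm high. Origin at the centre of its underside.

How it is judged:
By the outcome, as a careful person would: the job done as asked, in the order asked, and still so for the second after the job is handed in, with the robot touching nothing.
It also fails if it takes over 58 s, if anything falls off the work surface, if the arm or the gripper's body presses on something with over 40 N, if the wrist force passes 120 N, or if a joint passes its speed limit or range.

### The arm

A 7-joint arm with a two-finger parallel gripper is mounted at the origin on the work surface. World frame = base frame: x ahead of the robot, y to its left, z up, the work surface at z = 0. Lengths are in m, angles in rad, forces in N, time in s.
With the tool pointing down it reaches from about 0.35 to 0.9 m from the base axis. Payload 8.1 kg.
Tool frame: the origin (TCP) lies on the centre line of the jaws, within the pads' length; the fingertips stand arm.tips_ahead ahead of it and the grasp point (between the pads) lies 8 mm behind it (arm.tips_ahead is the distance from the TCP to the fingertips, in m); z points along the fingers, y is the direction in which the jaws open and shut (so a half turn about z gives the same grasp; the last joint's range is limited). The gripper opens to 92 mm and grips with 3 to 60 N. Pads are 19 mm wide; open, the fingers measure 130 mm over their backs; the gripper's body (75 mm by 190 mm) begins 47 mm behind the grasp point.
Start: joints at [-1.228, 0.434, 0.025, 1.573, -0.012, 1.134, -0.075], TCP at [0.27, 0.564, 0.238] pointing down, gripper open.
Joint ranges: [-2.62, 2.62], [-0.44, 2.09], [-1.27, 1.32], [0.08, 2.57], [-1.32, 4.46], [0.12, 2], [-2.74, 2.74]. Speed limits (rad/s): [2.22, 2.22, 3.01, 3.01, 3.14, 3.14, 3.14].

### API

Orientations are given as a rotation vector (axis times angle).
In Python, from cell import arm gives the robot as it stands. The module is installed in compiled form; this text tells all that it offers.
- The arm moves only by the tool jog_arm, never from a script. Its argument "moves" is a list of rows, each an object with "twist": the turn, a rotation vector about the tool's x, y, z in units of 10 degrees (1.0 is 10 degrees), a list of three; "xyz": the shift along the tool's x, y, z in units of 60 mm (1.0 is 60 mm), a list of three; "grip": the closure, from -1 (fully open) to 1 (shut). A call has 1 to 5 rows; each row is the pose to reach, as a shift and turn from the pose commanded when the call began, along the tool's axes at that moment; what a row does not reach only later rows make up. A row lasts 1/8 s, in which the tool goes at most 62.5 mm and 10.7 degrees, less where a joint would pass 70% of its speed; a pose out of reach is approached as far as the arm can. A call with a gripper value outside its range is refused whole. The fingers move at their own pace and stop on an object; "force" is the grip in N (left out, the last holds). Time passes only in rows, so rows that repeat a pose let the fingers close. It gives the time, the measured TCP pose, the force and the opening at its end, in the units of the state.
- arm.observe(): the state, without advancing time (a new reading comes with each control period).
- arm.get_image(name): name is "scene" or "top"; returns the picture (400x640x3 uint8, blue, green, red); there is no depth.
- arm.camera_params(name): a dict with "mtx" (3x3 intrinsics, pixels), "T" (4x4, takes a point from camera to world coordinates). Camera axes: x right, y down, z forward; pixel columns grow to the right and rows downward; lengths in m; the calibration is good to about 2 mm. A picture is of the moment at which its call begins. camera_params takes no time and is no camera call.
- arm.sign_off(): hands the job in, once; it reports no verdict.
The state is a dict: "clock": time; "joints": joint angles; "dq": joint speeds; "joint_efforts": joint torques, N m; "position": TCP position; "ee_rot": TCP orientation; "force": force on the tool from outside, world axes, zero at the start; "ft_torque": the same for the moment, N m; "width": opening from 0.0 (shut) to 1.0 (fully open).
Only numpy, scipy, OpenCV 4.12 (cv2) and the standard library are available. Lean on these libraries where they do the work, as an engineer would, in place of code of your own. Each camera call takes 0.05 s, during which the arm holds its last target. There are 200 camera calls.

## Working session

There is one attempt and no reset: what is moved stays moved. The work goes in short steps, Python scripts to look and compute and a tool call to move; the robot and the scene stay as the last step left them, time stands still between calls to the robot, and variables do not carry over. Pictures are saved under pics/ and viewed, about 8 in all and at most 12, crops included, and the job is handed in when it is done.

Besides the shell and the picture viewer there is one more tool, called after "Call:" in YAML: its name, and indented under it one key for each argument. jog_arm: Moves the arm, as the interface text tells. Its arguments: {"type":"object","properties":{"moves":{"type":"array","items":{"type":"object","properties":{"twist":{"type":"array","items":{"type":"number"}},"xyz":{"type":"array","items":{"type":"number"}},"grip":{"type":"number"}}}},"force":{"type":"number"}},"required":["moves"]}

```bash
mkdir -p pics; python3 - <<'E'
from cell import arm
import cv2,numpy as np
print(arm.tips_ahead)
for n in("scene","top"):
    im=arm.get_image(n); cv2.imwrite(f"pics/{n}0.png",im)
    p=arm.camera_params(n); print(n,np.round(p["mtx"],2).tolist(),np.round(p["T"],4).tolist())
s=arm.observe(); print({k:np.round(v,4).tolist() for k,v in s.items()})
E
```

```text
0.011
scene [[416.76, 0.0, 313.99], [0.0, 416.76, 203.13], [0.0, 0.0, 1.0]] [[0.1093, 0.8379, -0.5348, 1.1368], [0.9939, -0.0983, 0.0492, -0.0541], [-0.0114, -0.5369, -0.8435, 1.0285], [0.0, 0.0, 0.0, 1.0]]
top [[467.81, 0.0, 312.39], [0.0, 467.81, 203.35], [0.0, 0.0, 1.0]] [[0.0141, -0.9898, 0.1415, 0.3994], [-0.9999, -0.0143, -0.0007, 0.0069], [0.0027, -0.1414, -0.9899, 1.1293], [0.0, 0.0, 0.0, 1.0]]
{'clock': 0.1, 'joints': [-1.2276, 0.4351, 0.025, 1.574, -0.0116, 1.134, -0.0751], 'dq': [-0.0019, -0.0015, 0.0009, -0.003, -0.0012, -0.0001, -0.0002], 'joint_efforts': [0.0036, -66.9125, 0.9877, -31.5148, -0.0607, 0.0375, 0.0001], 'position': [0.2693, 0.5635, 0.237], 'ee_rot': [-0.6946, -3.0637, 0.0022], 'force': [-0.5237, -0.4198, 0.3151], 'ft_torque': [-0.0165, -0.002, 0.0536], 'width': 0.9988}
```

View pics/scene0.png

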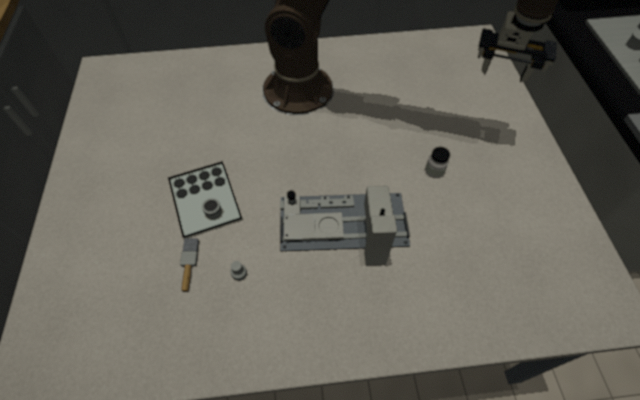

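View pics/top0.png

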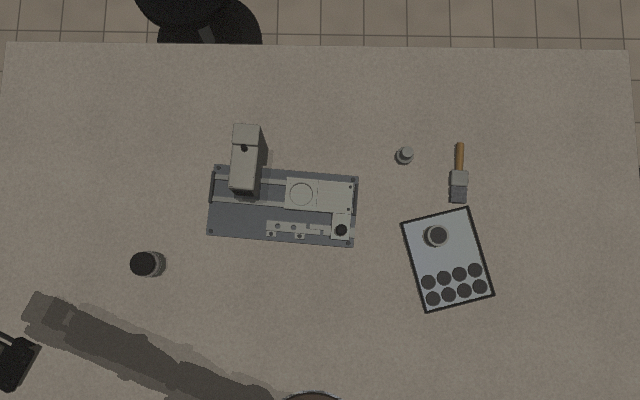

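The slide's knob is near (291,197) in scene and (341,230) in top. The nest is near (329,225) and (300,194), and the cup is near (212,208) and (436,236). The head is at slide +y, to the world's left. I'll enlarge both views.

```bash
python3 - <<'E'
import cv2
a=cv2.imread("pics/top0.png")[115:265,195:365]
cv2.imwrite("pics/topc.png",cv2.convertScaleAbs(cv2.resize(a,None,fx=4,fy=4,interpolation=cv2.INTER_CUBIC),alpha=1.6))
b=cv2.imread("pics/scene0.png")[150:280,160:420]
cv2.imwrite("pics/scenec.png",cv2.convertScaleAbs(cv2.resize(b,None,fx=3,fy=3,interpolation=cv2.INTER_CUBIC),alpha=1.3))
E
```

```text
(no output)
```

View pics/topc.png

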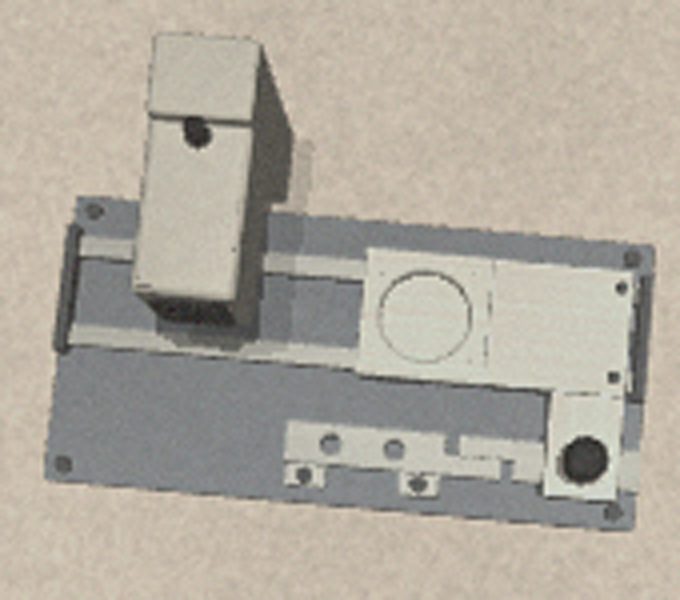

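View pics/scenec.png

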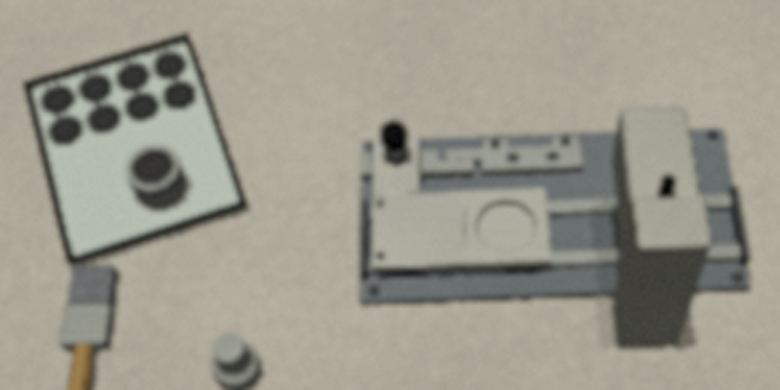

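Top crop: nest (425,316), knob (584,460), measuring hole (394,449), third hole (330,443). Scene crop: nest (506,225), knob (394,137), holes (513,156) and (553,156), and pellet (155,165). Next I refine these with dark-blob centroids and triangulate.

```bash
cat > h.py <<'E'
from cell import arm
import cv2,numpy as np
C={n:arm.camera_params(n) for n in("scene","top")}
def ray(n,p):
    K,T=C[n]["mtx"],C[n]["T"]; d=T[:3,:3]@np.linalg.solve(K,[p[0],p[1],1]); return T[:3,3],d/np.linalg.norm(d)
def onz(n,p,z):
    o,d=ray(n,p); return o+d*(z-o[2])/d[2]
def tri(ps,pt):
    (o1,d1),(o2,d2)=ray("scene",ps),ray("top",pt)
    a=np.linalg.lstsq(np.c_[d1,-d2],o2-o1,rcond=None)[0]; p,q=o1+a[0]*d1,o2+a[1]*d2
    return (p+q)/2,np.linalg.norm(p-q)
def blob(im,c,r,frac=.5,up=8):
    "centre & box of the dark blob nearest c; threshold between the local dark and light levels"
    g=cv2.cvtColor(im,cv2.COLOR_BGR2GRAY); x,y=int(c[0])-r,int(c[1])-r
    w=cv2.resize(g[y:y+2*r+1,x:x+2*r+1],None,fx=up,fy=up,interpolation=cv2.INTER_CUBIC)
    t=w.min()+frac*(np.percentile(w,80)-float(w.min())); m=(w<t).astype(np.uint8)
    k,l,s,ce=cv2.connectedComponentsWithStats(m)
    i=1+np.argmin(np.linalg.norm(ce[1:]-w.shape[0]/2,axis=1)+1e3*(s[1:,4]<up*up*2))
    f=lambda v,o:(v+.5)/up-.5+o
    cx=np.array([f(ce[i][0],x),f(ce[i][1],y)]); return cx,np.array([f(s[i][0],x),f(s[i][1],y),s[i][2]/up,s[i][3]/up]),s[i][4]/up**2
E
python3 - <<'E'
from h import *
np.set_printoptions(precision=4,suppress=True)
S,T=cv2.imread("pics/scene0.png"),cv2.imread("pics/top0.png")
tc=lambda u,v:(195+u/4,115+v/4); sc=lambda u,v:(160+u/3,150+v/3)
P={"hole2":(sc(513,156),tc(394,449),4,.022),"hole3":(sc(553,156),tc(330,443),4,.022),"knob":(sc(394,135),tc(584,460),8,.078),"pellet":(sc(155,163),(437,236),11,.044)}
for k,(a,b,r,z) in P.items():
    (ca,ba,sa),(cb,bb,sb)=blob(S,a,r),blob(T,b,r)
    print(k,ca,ba[2:],cb,bb[2:],"tri",*tri(ca,cb),"planes",onz("scene",ca,z),onz("top",cb,z))
for p in[(94,211),(632,258),(64,464),(613,512)]:
    c=blob(T,tc(*p),4)[0]; print("bolt",c,onz("top",c,.012))
for p in[(376,291),(740,277),(712,135)]:
    c=blob(S,sc(*p),3)[0]; print("sbolt",c,onz("scene",c,.012))
# nest rim: dark ring pixels -> ellipse fit
for n,im,c,r in(("top",T,tc(425,316),(13,13)),("scene",S,sc(506,225),(12,10))):
    g=cv2.GaussianBlur(cv2.cvtColor(im,cv2.COLOR_BGR2GRAY),(0,0),.6).astype(float)
    pts=[]
    for th in np.arange(0,2*np.pi,np.pi/36):
        ss=np.arange(.7,1.15,.01); x=c[0]+ss*r[0]*np.cos(th); y=c[1]+ss*r[1]*np.sin(th)
        v=cv2.remap(g.astype(np.float32),x.astype(np.float32)[None],y.astype(np.float32)[None],cv2.INTER_CUBIC)[0]
        i=v.argmin(); pts.append((x[i],y[i]))
    e=cv2.fitEllipse(np.array(pts,np.float32)); print(n,"nest",e,onz(n,e[0],.034)); globals()["e"+n]=e[0]
print("nest tri",*tri(escene,etop))
E
```

```text
hole2 [330.4884 202.052 ] [3.25 2.75] [293.0221 226.7777] [5.   4.75] tri [0.5008 0.0515 0.0224] 0.000593806537036037 planes [0.5005 0.0519 0.022 ] [0.5008 0.0513 0.022 ]
hole3 [343.7727 201.5855] [3.375 2.625] [276.9062 225.1733] [4.75 5.  ] tri [0.504  0.0896 0.0229] 0.00023360453054150905 planes [0.5034 0.0899 0.022 ] [0.504  0.0896 0.022 ]
knob [291.2093 197.0296] [ 8.5  13.25] [340.5103 229.6538] [12.5   12.125] tri [ 0.4926 -0.059   0.0559] 0.0009222200127647221 planes [ 0.5073 -0.0584  0.078 ] [ 0.4907 -0.0581  0.078 ]
pellet [210.4128 205.2065] [14.5   11.875] [437.9902 234.8674] [16.625 16.75 ] tri [ 0.4848 -0.2865  0.0429] 0.0009864104661745775 planes [ 0.4856 -0.2857  0.044 ] [ 0.4847 -0.2867  0.044 ]
bolt [218.203  167.3921] [0.6443 0.2369 0.012 ]
bolt [352.516  179.3607] [ 0.6193 -0.0906  0.012 ]
bolt [210.4154 230.5553] [0.4898 0.249  0.012 ]
bolt [347.2982 242.0751] [ 0.4669 -0.0785  0.012 ]
sbolt [284.2013 246.5512] [ 0.6218 -0.0905  0.012 ]
sbolt [405.4758 242.8559] [0.6485 0.2381 0.012 ]
sbolt [397.1257 194.8218] [0.492  0.2494 0.012 ]
top nest ((300.69219970703125, 194.11415100097656), (22.355506896972656, 23.418609619140625), 18.462331771850586) [0.5776 0.0341 0.034 ]
scene nest ((329.8523864746094, 226.3711395263672), (18.753202438354492, 23.29627799987793), 96.20771026611328) [0.5861 0.0386 0.034 ]
nest tri [0.5797 0.037  0.0228] 0.005249140154918787
```

```bash
cat >> h.py <<'E'
from scipy.spatial.transform import Rotation as R
def legs(targets,start=None):
    "targets: (x,y,z,yaw_deg of tool y); prints xyz and twist units for each leg from the pose before it"
    s=arm.observe(); p,r=(s["position"],R.from_rotvec(s["ee_rot"])) if start is None else start
    p=np.array(p)
    for x,y,z,a in targets:
        a=np.radians(a); Y=np.array([np.cos(a),np.sin(a),0]); Z=np.array([0,0,-1.]); q=R.from_matrix(np.c_[np.cross(Y,Z),Y,Z])
        d=r.inv().apply(np.array([x,y,z])-p)/.06; t=np.degrees((r.inv()*q).as_rotvec())/10
        print("xyz",np.round(d,3),"twist",np.round(t,3)); p,r=np.array([x,y,z]),q
def down(a):
    a=np.radians(a); Y=np.array([np.cos(a),np.sin(a),0]); Z=np.array([0,0,-1.]); return R.from_matrix(np.c_[np.cross(Y,Z),Y,Z])
E
python3 -c "
from h import *
legs([(.335,.31,.22,40),(.40,.06,.20,18),(.45,-.18,.18,-4.3),(.485,-.2863,.09,-4.3),(.485,-.2863,.031,-4.3)])"
```

```text
xyz [-2.809 -3.339  0.289] twist [-8.000e-03  2.000e-03  2.445e+00]
xyz [-3.888 -1.848  0.333] twist [0.  0.  2.2]
xyz [-4.062 -0.444  0.333] twist [0.   0.   2.23]
xyz [-1.723  0.715  1.5  ] twist [0. 0. 0.]
xyz [0.    0.    0.983] twist [0. 0. 0.]
```

Call:
jog_arm:
  moves:
    - {"xyz":[-0.56,-0.67,0.06],"twist":[0,0,0.5],"grip":-0.5}
    - {"xyz":[-1.12,-1.34,0.12],"twist":[0,0,1.0],"grip":-0.5}
    - {"xyz":[-1.68,-2.0,0.17],"twist":[0,0,1.5],"grip":-0.5}
    - {"xyz":[-2.25,-2.67,0.23],"twist":[0,0,2.0],"grip":-0.5}
    - {"xyz":[-2.81,-3.34,0.29],"twist":[0,0,2.45],"grip":-0.5}
  force: 20

```text
clock: 0.72
position: [0.3354, 0.3086, 0.2201]
ee_rot: [-1.333, -2.845, 0.0]
force: [0.9, 0.9, -0.3]
width: 0.753
```

Call:
jog_arm:
  moves:
    - {"xyz":[-0.78,-0.37,0.07],"twist":[0,0,0.44],"grip":-0.5}
    - {"xyz":[-1.56,-0.74,0.13],"twist":[0,0,0.88],"grip":-0.5}
    - {"xyz":[-2.33,-1.11,0.2],"twist":[0,0,1.32],"grip":-0.5}
    - {"xyz":[-3.11,-1.48,0.27],"twist":[0,0,1.76],"grip":-0.5}
    - {"xyz":[-3.89,-1.85,0.33],"twist":[0,0,2.2],"grip":-0.5}

```text
clock: 1.35
position: [0.4, 0.0586, 0.2004]
ee_rot: [-1.85, -2.539, -0.0]
force: [0.4, 0.7, 0.0]
width: 0.751
```

Call:
jog_arm:
  moves:
    - {"xyz":[-0.81,-0.09,0.07],"twist":[0,0,0.45],"grip":-0.5}
    - {"xyz":[-1.62,-0.18,0.13],"twist":[0,0,0.9],"grip":-0.5}
    - {"xyz":[-2.44,-0.27,0.2],"twist":[0,0,1.34],"grip":-0.5}
    - {"xyz":[-3.25,-0.36,0.27],"twist":[0,0,1.78],"grip":-0.5}
    - {"xyz":[-4.06,-0.44,0.33],"twist":[0,0,2.23],"grip":-0.5}

```text
clock: 1.98
position: [0.45, -0.181, 0.1805]
ee_rot: [-2.306, -2.133, -0.0]
force: [1.7, 0.6, 0.2]
width: 0.75
```

Call:
jog_arm:
  moves:
    - {"xyz":[-0.57,0.24,0.4],"grip":-0.5}
    - {"xyz":[-1.14,0.48,0.8],"grip":-0.5}
    - {"xyz":[-1.71,0.72,1.5],"grip":-0.5}
    - {"xyz":[-1.71,0.72,1.5],"grip":-0.5}

```text
invalid input at $.moves[0]: expected keys twist, xyz, grip
```

Call:
jog_arm:
  moves:
    - {"xyz":[0,0,0.35],"grip":-0.5}
    - {"xyz":[0,0,0.7],"grip":-0.5}
    - {"xyz":[0,0,1.0],"grip":-0.5}
    - {"xyz":[0,0,1.0],"grip":-0.5}

```text
invalid input at $.moves[0]: expected keys twist, xyz, grip
```

Call:
jog_arm:
  moves:
    - {"xyz":[0,0,0],"grip":0}
    - {"xyz":[0,0,0],"grip":0.2}
    - {"xyz":[0,0,0],"grip":0.2}
    - {"xyz":[0,0,0],"grip":0.2}
  force: 20

```text
invalid input at $.moves[0]: expected keys twist, xyz, grip
```

Call:
jog_arm:
  moves:
    - {"xyz":[-0.57,0.24,0.4],"twist":[0,0,0],"grip":-0.5}
    - {"xyz":[-1.14,0.48,0.8],"twist":[0,0,0],"grip":-0.5}
    - {"xyz":[-1.71,0.72,1.5],"twist":[0,0,0],"grip":-0.5}
    - {"xyz":[-1.71,0.72,1.5],"twist":[0,0,0],"grip":-0.5}

```text
clock: 2.48
position: [0.4832, -0.2873, 0.0874]
ee_rot: [-2.305, -2.129, 0.006]
force: [-1.8, 0.6, 0.2]
width: 0.752
```

Call:
jog_arm:
  moves:
    - {"xyz":[0,0,0.35],"twist":[0,0,0],"grip":-0.5}
    - {"xyz":[0,0,0.7],"twist":[0,0,0],"grip":-0.5}
    - {"xyz":[0,0,1.0],"twist":[0,0,0],"grip":-0.5}
    - {"xyz":[0,0,1.0],"twist":[0,0,0],"grip":-0.5}

```text
clock: 2.98
position: [0.4847, -0.2843, 0.03]
ee_rot: [-2.302, -2.135, 0.001]
force: [-0.1, 0.1, 0.3]
width: 0.749
```

Call:
jog_arm:
  moves:
    - {"xyz":[0,0,0],"twist":[0,0,0],"grip":0}
    - {"xyz":[0,0,0],"twist":[0,0,0],"grip":0.2}
    - {"xyz":[0,0,0],"twist":[0,0,0],"grip":0.2}
    - {"xyz":[0,0,0],"twist":[0,0,0],"grip":0.2}
  force: 20

```text
clock: 3.48
position: [0.4858, -0.2855, 0.0314]
ee_rot: [2.303, 2.135, 0.001]
force: [-0.7, 0.1, 6.8]
width: 0.549
```

Call:
jog_arm:
  moves:
    - {"xyz":[0,0,-0.3],"twist":[0,0,0],"grip":0.2}
    - {"xyz":[0,0,-0.8],"twist":[0,0,0],"grip":0.2}
    - {"xyz":[0,0,-1.3],"twist":[0,0,0],"grip":0.2}
    - {"xyz":[0,0,-1.8],"twist":[0,0,0],"grip":0.2}
    - {"xyz":[0,0,-1.8],"twist":[0,0,0],"grip":0.2}

```text
clock: 4.1
position: [0.4864, -0.2861, 0.1416]
ee_rot: [2.301, 2.133, 0.003]
force: [1.1, 0.2, -1.6]
width: 0.548
```

```bash
python3 -c "
from h import *
s=arm.observe();print(s['position'],s['width'],s['force'])
legs([(.5793,.0352,.14,-4.3),(.5793,.0352,.075,-4.3)])"
```

```text
[ 0.48639262 -0.28613953  0.14160027] 0.5481215422377039 [ 1.05671923  0.20694505 -1.56969059]
xyz [5.458 1.137 0.024] twist [ 0.025  0.008 -0.006]
xyz [0.    0.    1.083] twist [0. 0. 0.]
```

Call:
jog_arm:
  moves:
    - {"xyz":[0.5,0.1,0],"twist":[0,0,0],"grip":0.2}
    - {"xyz":[1.3,0.27,0],"twist":[0,0,0],"grip":0.2}
    - {"xyz":[2.1,0.44,0],"twist":[0,0,0],"grip":0.2}
    - {"xyz":[2.9,0.6,0],"twist":[0,0,0],"grip":0.2}
    - {"xyz":[3.7,0.77,0],"twist":[0,0,0],"grip":0.2}

```text
clock: 4.72
position: [0.5478, -0.0658, 0.1383]
ee_rot: [-2.304, -2.135, 0.001]
force: [0.6, -0.4, -1.2]
width: 0.553
```

Call:
jog_arm:
  moves:
    - {"xyz":[0.8,0.17,0],"twist":[0,0,0],"grip":0.2}
    - {"xyz":[1.4,0.3,0],"twist":[0,0,0],"grip":0.2}
    - {"xyz":[1.76,0.37,0.3],"twist":[0,0,0],"grip":0.2}
    - {"xyz":[1.76,0.37,0.8],"twist":[0,0,0],"grip":0.2}
    - {"xyz":[1.76,0.37,0.8],"twist":[0,0,0],"grip":0.2}

```text
clock: 5.35
position: [0.5758, 0.0354, 0.0879]
ee_rot: [-2.303, -2.133, 0.008]
force: [0.1, 0.2, -1.1]
width: 0.55
```

```bash
python3 - <<'E'
from h import *
s=arm.observe();print(s['position'],s['width'],s['force'])
a=arm.get_image("top");b=arm.get_image("scene")
cv2.imwrite("pics/top1.png",a);cv2.imwrite("pics/scene1.png",b)
o=np.vstack([cv2.resize(a[140:260,230:390],(800,600))[:300],cv2.resize(b[150:270,250:410],(800,600))[150:450]])
o=np.hstack([cv2.resize(a[145:255,250:370],(400,367)),cv2.resize(b[160:270,265:385],(400,367))])
cv2.imwrite("pics/pair1.png",cv2.convertScaleAbs(o,alpha=1.5))
E
```

```text
[0.57575963 0.03536611 0.08785147] 0.5498868380139125 [ 0.06153221  0.17025207 -1.07274088]
```

View pics/pair1.png

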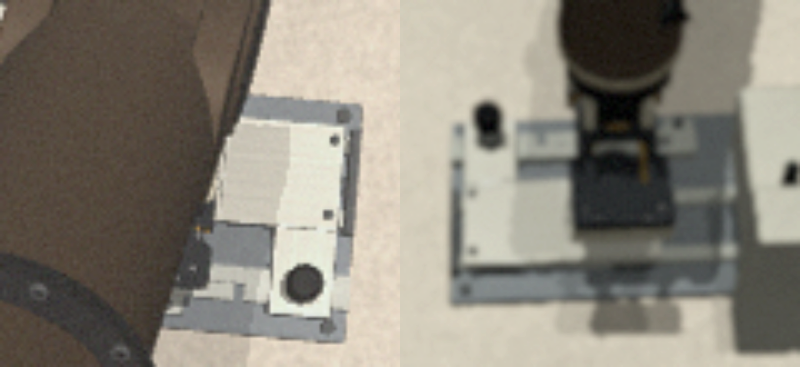

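The arm hides the nest in both views, so I'll seat the cup by feel.

Call:
jog_arm:
  moves:
    - {"xyz":[0,0,0.3],"twist":[0,0,0],"grip":0.2}
    - {"xyz":[0,0,0.3],"twist":[0,0,0],"grip":0.2}
    - {"xyz":[0,0,0.3],"twist":[0,0,0],"grip":0.2}

```text
clock: 5.82
position: [0.5784, 0.036, 0.0729]
ee_rot: [2.304, 2.135, 0.0]
force: [0.6, 0.5, -1.5]
width: 0.55
```

```bash
python3 -c "
from h import *
legs([(.5793,.0352,.063,-4.3)])"
```

```text
xyz [-0.013  0.017  0.164] twist [ 0.001 -0.    -0.006]
```

Call:
jog_arm:
  moves:
    - {"xyz":[-0.01,0.02,0.15],"twist":[0,0,0],"grip":0.2}
    - {"xyz":[-0.01,0.02,0.18],"twist":[0,0,0],"grip":0.2}
    - {"xyz":[-0.01,0.02,0.21],"twist":[0,0,0],"grip":0.2}
    - {"xyz":[-0.01,0.02,0.21],"twist":[0,0,0],"grip":0.2}

```text
clock: 6.32
position: [0.5794, 0.0356, 0.0601]
ee_rot: [-2.304, -2.136, 0.0]
force: [0.3, 0.1, -1.6]
width: 0.549
```

Call:
jog_arm:
  moves:
    - {"xyz":[0,0,0.02],"twist":[0,0,0],"grip":0.2}
    - {"xyz":[0,0,0.04],"twist":[0,0,0],"grip":0.2}
    - {"xyz":[0,0,0.04],"twist":[0,0,0],"grip":0.2}

```text
clock: 6.7
position: [0.5797, 0.0356, 0.0578]
ee_rot: [2.304, 2.135, 0.001]
force: [1.1, -0.1, -1.0]
width: 0.545
```

Call:
jog_arm:
  moves:
    - {"xyz":[0,0,0.02],"twist":[0,0,0],"grip":0.2}
    - {"xyz":[0,0,0.04],"twist":[0,0,0],"grip":0.2}
    - {"xyz":[0,0,0.04],"twist":[0,0,0],"grip":0.2}

```text
clock: 7.08
position: [0.5798, 0.0355, 0.0553]
ee_rot: [2.304, 2.135, 0.001]
force: [2.2, -0.4, -1.2]
width: 0.554
```

Call:
jog_arm:
  moves:
    - {"xyz":[0,0,0.015],"twist":[0,0,0],"grip":0.2}
    - {"xyz":[0,0,0.03],"twist":[0,0,0],"grip":0.2}
    - {"xyz":[0,0,0.03],"twist":[0,0,0],"grip":0.2}

```text
clock: 7.45
position: [0.5798, 0.0355, 0.0536]
ee_rot: [2.304, 2.135, 0.001]
force: [2.9, 0.9, -0.1]
width: 0.55
```

Call:
jog_arm:
  moves:
    - {"xyz":[0,0,0.01],"twist":[0,0,0],"grip":0.2}
    - {"xyz":[0,0,0.02],"twist":[0,0,0],"grip":0.2}
    - {"xyz":[0,0,0.02],"twist":[0,0,0],"grip":0.2}

```text
clock: 7.82
position: [0.5798, 0.0355, 0.0534]
ee_rot: [2.304, 2.135, 0.002]
force: [-1.6, -0.8, 12.9]
width: 0.552
```

Call:
jog_arm:
  moves:
    - {"xyz":[0,0,0],"twist":[0,0,0],"grip":0}
    - {"xyz":[0,0,0],"twist":[0,0,0],"grip":-0.4}
    - {"xyz":[0,0,0],"twist":[0,0,0],"grip":-0.4}
    - {"xyz":[0,0,0],"twist":[0,0,0],"grip":-0.4}

```text
clock: 8.32
position: [0.579, 0.0356, 0.052]
ee_rot: [-2.304, -2.135, 0.001]
force: [0.1, -0.2, -1.1]
width: 0.694
```

Call:
jog_arm:
  moves:
    - {"xyz":[0,0,-0.2],"twist":[0,0,0],"grip":-0.4}
    - {"xyz":[0,0,-0.6],"twist":[0,0,0],"grip":-0.4}
    - {"xyz":[0,0,-1.1],"twist":[0,0,0],"grip":-0.4}
    - {"xyz":[0,0,-1.5],"twist":[0,0,0],"grip":-0.4}
    - {"xyz":[0,0,-1.5],"twist":[0,0,0],"grip":-0.4}

```text
clock: 8.95
position: [0.5807, 0.0355, 0.1447]
ee_rot: [2.303, 2.134, 0.005]
force: [0.4, -0.8, 0.2]
width: 0.699
```

```bash
python3 -c "
from h import *
s=arm.observe();print(s['position'],s['width'],s['force'],s['joints'])
legs([(.536,-.012,.14,40.7),(.4924,-.0582,.12,85.7),(.4924,-.0582,.059,85.7)])"
```

```text
[0.58072696 0.03545255 0.14466242] 0.6992932167806579 [ 0.41688908 -0.83715973  0.20590181] [-0.57013894  0.50327066  0.5980767   1.83064307 -0.35173554  0.91080444
  0.11226405]
xyz [-0.845 -0.684  0.074] twist [ 2.300e-02  3.000e-03 -4.505e+00]
xyz [-0.11  -1.053  0.333] twist [ 0.   0.  -4.5]
xyz [0.    0.    1.017] twist [0. 0. 0.]
```

Call:
jog_arm:
  moves:
    - {"xyz":[-0.17,-0.14,0],"twist":[0,0,-0.9],"grip":0}
    - {"xyz":[-0.34,-0.27,0.02],"twist":[0,0,-1.8],"grip":0}
    - {"xyz":[-0.51,-0.41,0.04],"twist":[0,0,-2.7],"grip":0}
    - {"xyz":[-0.68,-0.55,0.06],"twist":[0,0,-3.6],"grip":0}
    - {"xyz":[-0.85,-0.68,0.07],"twist":[0,0,-4.5],"grip":0}

```text
clock: 9.57
position: [0.534, -0.0125, 0.1375]
ee_rot: [-1.304, -2.857, 0.001]
force: [-0.4, 0.2, 0.4]
width: 0.497
```

Call:
jog_arm:
  moves:
    - {"xyz":[-0.02,-0.21,0.05],"twist":[0,0,-0.9],"grip":0}
    - {"xyz":[-0.04,-0.42,0.1],"twist":[0,0,-1.8],"grip":0}
    - {"xyz":[-0.07,-0.63,0.15],"twist":[0,0,-2.7],"grip":0}
    - {"xyz":[-0.09,-0.84,0.2],"twist":[0,0,-3.6],"grip":0}
    - {"xyz":[-0.11,-1.05,0.25],"twist":[0,0,-4.5],"grip":0}

```text
clock: 10.2
position: [0.4906, -0.0585, 0.1225]
ee_rot: [-0.111, -3.139, -0.0]
force: [0.1, 0.5, 0.5]
width: 0.499
```

```bash
python3 - <<'E'
from h import *
s=arm.observe();print(s['position'],s['width'],s['force'],s['joints'])
legs([(.4924,-.0582,.059,85.7)])
a=arm.get_image("top");b=arm.get_image("scene")
cv2.imwrite("pics/top2.png",a);cv2.imwrite("pics/scene2.png",b)
o=np.hstack([cv2.resize(a[145:255,250:370],(400,367)),cv2.resize(b[160:270,265:385],(400,367))])
cv2.imwrite("pics/pair2.png",cv2.convertScaleAbs(o,alpha=1.5))
E
```

```text
[ 0.49055154 -0.05854024  0.12250206] 0.4985954747307106 [0.08433615 0.47123757 0.4848481 ] [-0.14026818  0.36378074  0.1936362   2.03485847 -0.10031995  0.75281918
  1.61451921]
xyz [-0.032  0.008  1.058] twist [-0.    -0.006  0.025]
```

View pics/pair2.png

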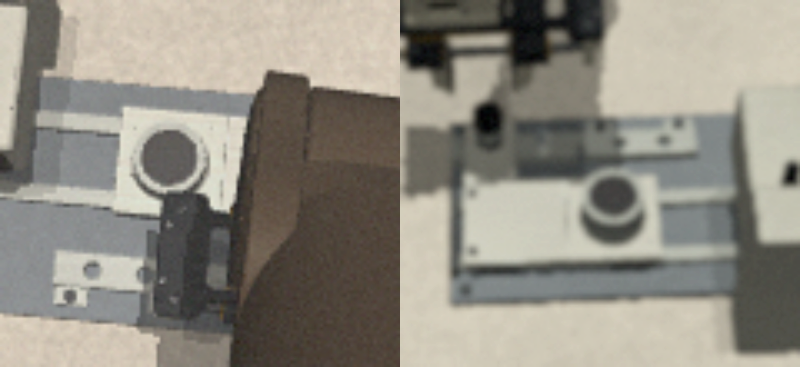

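Left (top view): the pellet sits at (170,155), concentric with the nest. Right (scene view): the cup stands upright at (613,205) and the knob is at (487,118), clear of the jaws. Next I'll lower onto the knob.

Call:
jog_arm:
  moves:
    - {"xyz":[-0.03,0.01,0.3],"twist":[0,0,0],"grip":0}
    - {"xyz":[-0.03,0.01,0.6],"twist":[0,0,0],"grip":0}
    - {"xyz":[-0.03,0.01,0.85],"twist":[0,0,0],"grip":0}
    - {"xyz":[-0.03,0.01,1.08],"twist":[0,0,0],"grip":0}
    - {"xyz":[-0.03,0.01,1.08],"twist":[0,0,0],"grip":0}

```text
clock: 10.92
position: [0.4926, -0.0577, 0.0573]
ee_rot: [-0.12, -3.137, 0.0]
force: [0.1, 0.6, -0.1]
width: 0.495
```

Call:
jog_arm:
  moves:
    - {"xyz":[0,0,0],"twist":[0,0,0],"grip":0.4}
    - {"xyz":[0,0,0],"twist":[0,0,0],"grip":0.6}
    - {"xyz":[0,0,0],"twist":[0,0,0],"grip":0.6}
    - {"xyz":[0,0,0],"twist":[0,0,0],"grip":0.6}
  force: 15

```text
clock: 11.42
position: [0.4936, -0.0584, 0.0588]
ee_rot: [0.12, 3.138, -0.001]
force: [-0.2, -4.0, 3.7]
width: 0.275
```

```bash
python3 - <<'E'
from h import *
np.set_printoptions(precision=4,suppress=True)
s=arm.observe();print(s['position'],s['width'],s['force'],s['ee_rot'])
S,T=cv2.imread("pics/scene2.png"),cv2.imread("pics/top2.png")
a=blob(S,(265+213*.3,160+193*.3),9); b=blob(T,(250+170*.3,145+156*.3),10)
print(a,b,tri(a[0],b[0]))
E
```

```text
[ 0.4936 -0.0584  0.0588] 0.2751061670377778 [-0.2455 -3.9652  3.6711] [ 0.12    3.1382 -0.0006]
(array([328.4862, 218.2103]), array([321.9375, 212.6875,  13.25  ,  11.25  ]), np.float64(116.671875)) (array([300.2692, 191.7324]), array([291.9375, 183.5625,  16.5   ,  16.75  ]), np.float64(216.765625)) (array([0.5781, 0.0349, 0.0652]), np.float64(0.0008727505811122816))
```

Call:
jog_arm:
  moves:
    - {"xyz":[0,0,0],"twist":[0,0,0],"grip":0.6}
    - {"xyz":[0,0,-0.06],"twist":[0,0,0],"grip":0.6}
    - {"xyz":[0,0,-0.12],"twist":[0,0,0],"grip":0.6}
    - {"xyz":[0,0,-0.19],"twist":[0,0,0],"grip":0.6}
    - {"xyz":[0,0,-0.19],"twist":[0,0,0],"grip":0.6}
  force: 45

```text
clock: 12.05
position: [0.4936, -0.0578, 0.0695]
ee_rot: [0.119, 3.139, -0.0]
force: [5.3, -2.4, -11.5]
width: 0.266
```

Call:
jog_arm:
  moves:
    - {"xyz":[0,0.05,0],"twist":[0,0,0],"grip":0.6}
    - {"xyz":[0,0.1,0],"twist":[0,0,0],"grip":0.6}
    - {"xyz":[0,0.2,0],"twist":[0,0,0],"grip":0.6}
    - {"xyz":[0,0.2,0],"twist":[0,0,0],"grip":0.6}

```text
clock: 12.55
position: [0.4946, -0.0448, 0.0693]
ee_rot: [0.117, 3.139, 0.001]
force: [6.2, 0.5, -12.2]
width: 0.264
```

Call:
jog_arm:
  moves:
    - {"xyz":[0,0.2,0],"twist":[0,0,0],"grip":0.6}
    - {"xyz":[0,0.5,0],"twist":[0,0,0],"grip":0.6}
    - {"xyz":[0,0.8,0],"twist":[0,0,0],"grip":0.6}
    - {"xyz":[0,1.1,0],"twist":[0,0,0],"grip":0.6}
    - {"xyz":[0,1.1,0],"twist":[0,0,0],"grip":0.6}

```text
clock: 13.18
position: [0.4995, 0.0223, 0.0693]
ee_rot: [0.115, 3.139, 0.002]
force: [4.8, 2.0, -11.7]
width: 0.265
```

Call:
jog_arm:
  moves:
    - {"xyz":[0,0.2,0],"twist":[0,0,0],"grip":0.6}
    - {"xyz":[0,0.4,0],"twist":[0,0,0],"grip":0.6}
    - {"xyz":[0,0.4,0],"twist":[0,0,0],"grip":0.6}
    - {"xyz":[0,0.4,0],"twist":[0,0,0],"grip":0.6}

```text
clock: 13.68
position: [0.5012, 0.0449, 0.0693]
ee_rot: [0.117, 3.139, 0.001]
force: [4.9, 2.0, -12.4]
width: 0.263
```

```bash
python3 - <<'E'
from h import *
np.set_printoptions(precision=4,suppress=True)
s=arm.observe();print(s['position'],s['force'],s['ee_rot'],np.array([.0749,.9972])@(s['position'][:2]-np.array([.4936,-.0584])))
b=arm.get_image("scene");a=arm.get_image("top")
cv2.imwrite("pics/scene3.png",b);cv2.imwrite("pics/top3.png",a)
o=np.hstack([cv2.resize(a[145:255,230:350],(400,367)),cv2.resize(b[160:270,285:405],(400,367))])
cv2.imwrite("pics/pair3.png",cv2.convertScaleAbs(o,alpha=1.5))
E
```

```text
[0.5012 0.0449 0.0693] [  4.9299   2.0293 -12.3765] [0.1174 3.1391 0.0012] 0.10358643403006543
```

View pics/pair3.png

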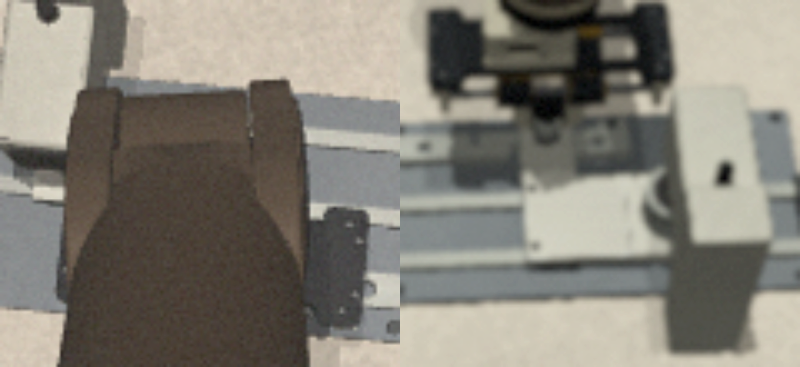

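Right (scene view): the carriage has moved over with the cup at (660,205) partly under the head, and the knob is at (545,120) in the jaws. Travel is 103.6 mm against an estimated hole at about 110.5 mm. I'll set the pin on the bar and then push gently with loose jaws until it snaps.

Call:
jog_arm:
  moves:
    - {"xyz":[0,0,0.02],"twist":[0,0,0],"grip":0.6}
    - {"xyz":[0,0,0.04],"twist":[0,0,0],"grip":0.6}
    - {"xyz":[0,0,0.04],"twist":[0,0,0],"grip":0.35}
    - {"xyz":[0,0,0.04],"twist":[0,0,0],"grip":0.35}
    - {"xyz":[0,0,0.04],"twist":[0,0,0],"grip":0.35}

```text
clock: 14.4
position: [0.5007, 0.0438, 0.0673]
ee_rot: [-0.119, -3.139, 0.0]
force: [0.6, -0.3, 0.4]
width: 0.324
```

Call:
jog_arm:
  moves:
    - {"xyz":[0,0.02,0.0],"twist":[0,0,0],"grip":0.35}
    - {"xyz":[0,0.04,0],"twist":[0,0,0],"grip":0.35}
    - {"xyz":[0,0.06,0],"twist":[0,0,0],"grip":0.35}

```text
clock: 14.78
position: [0.5012, 0.0471, 0.0673]
ee_rot: [-0.12, -3.139, 0.001]
force: [-0.3, -4.1, 0.6]
width: 0.324
```

Call:
jog_arm:
  moves:
    - {"xyz":[0,0.02,0],"twist":[0,0,0],"grip":0.35}
    - {"xyz":[0,0.04,0],"twist":[0,0,0],"grip":0.35}
    - {"xyz":[0,0.05,0],"twist":[0,0,0],"grip":0.35}

```text
clock: 15.15
position: [0.5012, 0.0478, 0.0673]
ee_rot: [-0.123, -3.139, 0.004]
force: [-1.2, -9.9, 2.0]
width: 0.33
```

Call:
jog_arm:
  moves:
    - {"xyz":[0,0.01,0],"twist":[0,0,0],"grip":0.35}
    - {"xyz":[0,0.02,0],"twist":[0,0,0],"grip":0.35}

```text
clock: 15.4
position: [0.5013, 0.0489, 0.0672]
ee_rot: [-0.123, -3.139, 0.004]
force: [0.3, -8.2, 1.0]
width: 0.323
```

Call:
jog_arm:
  moves:
    - {"xyz":[0,0,0],"twist":[0,0,0],"grip":0.35}
    - {"xyz":[0,0,0],"twist":[0,0,0],"grip":0.35}

```text
clock: 15.65
position: [0.5014, 0.0492, 0.0672]
ee_rot: [-0.123, -3.139, 0.004]
force: [-0.8, -9.4, 1.3]
width: 0.325
```

```bash
python3 - <<'E'
from h import *
np.set_printoptions(precision=4,suppress=True)
s=arm.observe();print(s['position'],s['force'],s['dq'])
b=arm.get_image("scene");cv2.imwrite("pics/scene4.png",b)
p=cv2.imread("pics/scene3.png")
o=np.vstack([cv2.resize(x[165:235,305:405],(700,490),interpolation=cv2.INTER_CUBIC)[:,:] for x in(p,b)])
cv2.imwrite("pics/c4.png",cv2.convertScaleAbs(cv2.resize(o,(420,588)),alpha=1.8))
E
```

```text
[0.5014 0.0492 0.0672] [-0.781  -9.4103  1.292 ] [-0.0004  0.0007  0.0013  0.001   0.0001  0.0002 -0.0008]
```

View pics/c4.png

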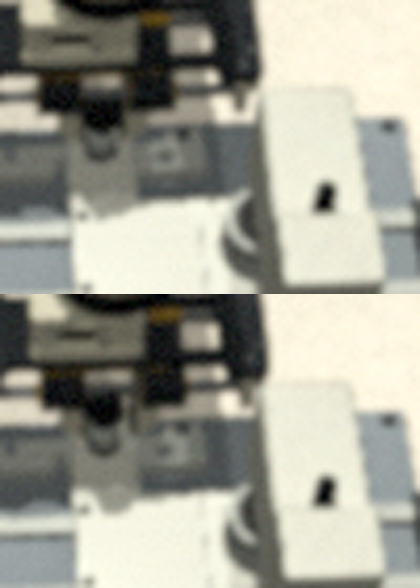

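The carriage is creeping with about 9 N of resistance, and I can't tell from this crop whether the pin is still riding. I'll go on in small steps and watch whether position follows.

Call:
jog_arm:
  moves:
    - {"xyz":[0,0.01,0],"twist":[0,0,0],"grip":0.35}
    - {"xyz":[0,0.01,0],"twist":[0,0,0],"grip":0.35}

```text
clock: 15.95
position: [0.5014, 0.0498, 0.0672]
ee_rot: [-0.123, -3.139, 0.004]
force: [-0.1, -8.8, -0.0]
width: 0.325
```

```bash
python3 - <<'E'
from h import *
np.set_printoptions(precision=4,suppress=True)
s=arm.observe();print(s['position'],s['force'],s['ft_torque'])
def off(n,q,box):
    a,b=[cv2.cvtColor(cv2.imread(f"pics/{n}{i}.png"),cv2.COLOR_BGR2GRAY).astype(np.float32) for i in q]
    x,y,w,h=box; f=lambda m:cv2.resize(m[y:y+h,x:x+w],None,fx=4,fy=4,interpolation=cv2.INTER_CUBIC)
    return np.array(cv2.phaseCorrelate(f(a),f(b)))
# carriage plate image corner (dark bolts) and knob, before (3) and now (4)
for i in(3,4):
    im=cv2.imread(f"pics/scene{i}.png")
    for c in[(325,216),(325,234)]: print(i,c,blob(im,c,4)[0], onz("scene",blob(im,c,4)[0],.034))
    print("knob",blob(im,(329,191),6,.3)[:2])
s0=cv2.imread("pics/scene0.png")
for c in[(286,217),(286,236)]:
    p=blob(s0,c,4)[0]; print(0,p,onz("scene",p,.034))
E
```

```text
[0.5014 0.0498 0.0672] [-0.1492 -8.8484 -0.0362] [-1.8647  0.0212 -0.0096]
3 (325, 216) [322.0178 214.7976] [0.5471 0.0218 0.034 ]
3 (325, 234) [325.2815 237.9487] [0.62   0.0218 0.034 ]
knob (array([328.392 , 191.4398]), array([322.5625, 188.3125,  10.75  ,   7.    ]))
4 (325, 216) [321.1949 214.0163] [0.5443 0.0198 0.034 ]
4 (325, 234) [325.5087 237.9597] [0.6201 0.0224 0.034 ]
knob (array([327.8758, 191.2244]), array([322.5625, 184.5625,  10.375 ,  11.125 ]))
0 [282.2863 216.9965] [ 0.5413 -0.0885  0.034 ]
0 [284.4391 237.7443] [ 0.6067 -0.0872  0.034 ]
```

Call:
jog_arm:
  moves:
    - {"xyz":[0,0.01,0],"twist":[0,0,0],"grip":0.35}
    - {"xyz":[0,0.02,0],"twist":[0,0,0],"grip":0.35}
    - {"xyz":[0,0.02,0],"twist":[0,0,0],"grip":0.35}

```text
clock: 16.32
position: [0.5015, 0.0529, 0.0672]
ee_rot: [-0.12, -3.139, 0.001]
force: [0.1, -1.4, -1.4]
width: 0.328
```

Call:
jog_arm:
  moves:
    - {"xyz":[0,0.01,0],"twist":[0,0,0],"grip":0.35}
    - {"xyz":[0,0.02,0],"twist":[0,0,0],"grip":0.35}
    - {"xyz":[0,0.02,0],"twist":[0,0,0],"grip":0.35}

```text
clock: 16.7
position: [0.5016, 0.0545, 0.0673]
ee_rot: [-0.119, -3.139, 0.0]
force: [-0.2, -4.2, -1.4]
width: 0.324
```

Call:
jog_arm:
  moves:
    - {"xyz":[0,0.01,0],"twist":[0,0,0],"grip":0.35}
    - {"xyz":[0,0.01,0],"twist":[0,0,0],"grip":0.35}
    - {"xyz":[0,0.01,0],"twist":[0,0,0],"grip":0.35}

```text
clock: 17.08
position: [0.5017, 0.0547, 0.0672]
ee_rot: [-0.12, -3.139, 0.001]
force: [-1.2, -5.2, -1.5]
width: 0.328
```

```bash
python3 - <<'E'
from h import *
s=arm.observe();print(s['position'],s['force'],s['ft_torque'])
b=arm.get_image("scene");cv2.imwrite("pics/scene5.png",b)
p=cv2.imread("pics/scene4.png")
o=np.hstack([cv2.resize(x[170:220,305:355],(400,400),interpolation=cv2.INTER_CUBIC) for x in(p,b)])
cv2.imwrite("pics/c5.png",cv2.convertScaleAbs(o,alpha=2))
E
```

```text
[0.5016562  0.05472186 0.06724247] [-1.21176778 -5.19335874 -1.47663052] [-1.09274992  0.1285799   0.04504655]
```

View pics/c5.png

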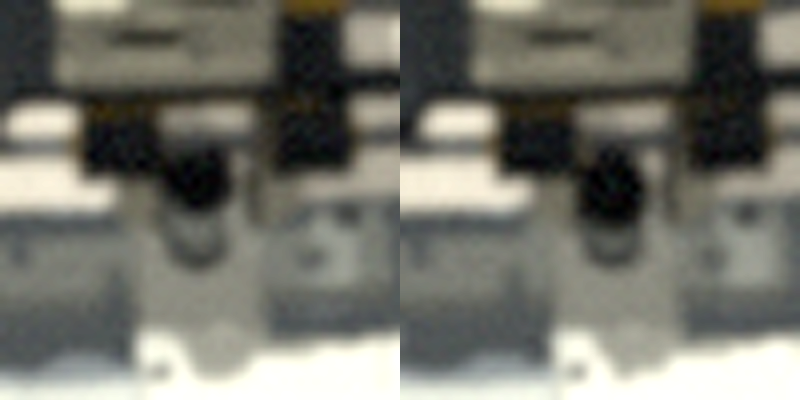

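Left (before): the knob's underside is at row 208, with a gap over the sleeve. Right (now): the underside is at row 240, right on the sleeve, so the pin has dropped into the measuring hole. Now I back off, open and retreat.

Call:
jog_arm:
  moves:
    - {"xyz":[0,-0.04,0],"twist":[0,0,0],"grip":0.2}
    - {"xyz":[0,-0.04,0],"twist":[0,0,0],"grip":0.1}
    - {"xyz":[0,-0.04,0],"twist":[0,0,0],"grip":0.1}

```text
clock: 17.5
position: [0.5019, 0.0534, 0.0675]
ee_rot: [0.118, 3.139, 0.001]
force: [-1.0, 0.3, -0.2]
width: 0.449
```

Call:
jog_arm:
  moves:
    - {"xyz":[0,0,-0.2],"twist":[0,0,0],"grip":0.1}
    - {"xyz":[0,0,-0.7],"twist":[0,0,0],"grip":0.1}
    - {"xyz":[0,0,-1.3],"twist":[0,0,0],"grip":0.1}
    - {"xyz":[0.2,-0.4,-1.9],"twist":[0,0,0],"grip":0.1}
    - {"xyz":[0.6,-1.0,-2.3],"twist":[0,0,0],"grip":0.1}

```text
clock: 18.12
position: [0.4621, -0.0041, 0.2078]
ee_rot: [0.116, 3.136, 0.001]
force: [-0.3, -1.5, 0.1]
width: 0.448
```

Call:
jog_arm:
  moves:
    - {"xyz":[0.2,-0.8,0],"twist":[0,0,0],"grip":0.1}
    - {"xyz":[0.4,-1.6,0],"twist":[0,0,0],"grip":0.1}
    - {"xyz":[0.5,-2.4,0],"twist":[0,0,0],"grip":0.1}
    - {"xyz":[0.5,-3.2,0],"twist":[0,0,0],"grip":0.1}
    - {"xyz":[0.5,-4.0,0],"twist":[0,0,0],"grip":0.1}

```text
clock: 18.75
position: [0.4129, -0.2427, 0.2064]
ee_rot: [0.119, 3.138, 0.0]
force: [1.3, 0.6, -0.0]
width: 0.45
```

```bash
python3 - <<'E'
from h import *
np.set_printoptions(precision=4,suppress=True)
s=arm.observe();print(s['position'],s['force'])
b=arm.get_image("scene");a=arm.get_image("top");cv2.imwrite("pics/scene6.png",b);cv2.imwrite("pics/top6.png",a)
S,T=cv2.imread("pics/scene0.png"),cv2.imread("pics/top0.png")
k0=blob(S,(291,196),8,.3),blob(T,(340.5,229.6),8)
k1=blob(b,(328,192),8,.3),blob(a,(292,226),8)
for k in(k0,k1): print(k[0],k[1],"\n",*tri(k[0][0],k[1][0]))
o=np.hstack([cv2.resize(a[140:260,200:330],(400,369)),cv2.resize(b[160:280,290:420],(400,369))])
cv2.imwrite("pics/pair6.png",cv2.convertScaleAbs(o,alpha=1.6))
E
```

```text
[ 0.4129 -0.2427  0.2064] [ 1.338   0.5785 -0.0476]
(array([291.0957, 196.3454]), array([287.5625, 191.0625,   6.75  ,  12.125 ]), np.float64(59.703125)) (array([340.5103, 229.6538]), array([334.0625, 223.6875,  12.5   ,  12.125 ]), np.float64(110.828125)) 
 [ 0.4923 -0.0589  0.059 ] 0.0006146152890437402
(array([331.2964, 194.6192]), array([328.0625, 189.6875,   6.75  ,  10.875 ]), np.float64(55.1875)) (array([291.7083, 225.3157]), array([285.9375, 219.4375,  11.5   ,  12.    ]), np.float64(106.453125)) 
 [0.5006 0.053  0.0603] 0.0004866298362324392
```

View pics/pair6.png

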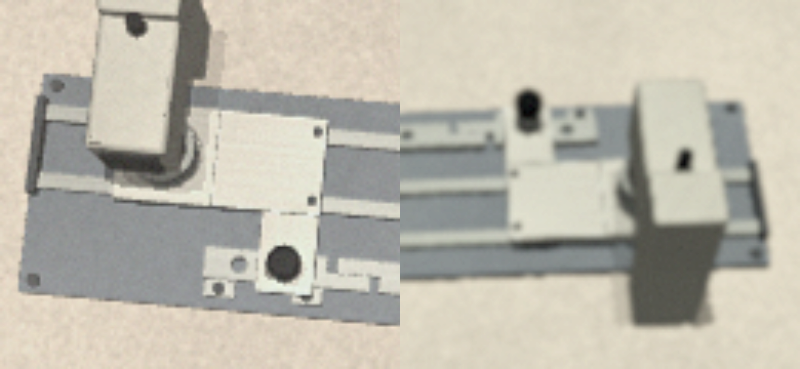

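Top view: the knob is at (283,263), one hole (239,263) shows beyond it, and the cup is under the head. I'll check the pin's depth numerically against its home appearance at the start.

```bash
python3 - <<'E'
from h import *
np.set_printoptions(precision=3,suppress=True)
def proj(n,p):
    T=np.linalg.inv(C[n]["T"]); q=C[n]["mtx"]@(T[:3,:3]@p+T[:3,3]); return q[:2]/q[2]
I={n:[cv2.imread(f"pics/{n}{i}.png") for i in(0,6)] for n in("scene","top")}
k=np.array([.4936,-.0584,.078])
for sl in(.070,.075,.08):
  for d in(.110,.111,.112):
    k2=k+d*np.array([sl,(1-sl*sl)**.5,0]); print(sl,d,*[proj(n,k2)-proj(n,k) for n in("scene","top")])
print("px per 9mm lift",[proj(n,k2+[0,0,.009])-proj(n,k2) for n in I])
for f in(.2,.3,.4,.5):
    for n,c0,c1 in(("scene",(291,196),(331,194)),("top",(340.5,229.6),(291.7,225.3))):
        a,b=blob(I[n][0],c0,9,f),blob(I[n][1],c1,9,f); print(f,n,"dcentre",b[0]-a[0],"dTopLeft",b[1][:2]-a[1][:2],"box",a[1][2:],b[1][2:])
for c0,c1 in(((352.5,181),(303.5,181.5)),): pass
# lug-plate/carriage bolts in top view: travel
for c0,c1 in((np.array([195+621/4,115+288/4]),np.array([200+319*.325,140+131*.325])),(np.array([195+613/4,115+377/4]),np.array([200+312*.325,140+201*.325]))):
    a,b=[onz("top",blob(I["top"][i],c,3)[0],.034) for i,c in enumerate((c0,c1))]; print("carriage bolt travel",b-a,np.linalg.norm(b-a))
E
```

```text
0.07 0.11 [39.965 -1.564] [-48.624  -4.099]
0.07 0.111 [40.328 -1.578] [-49.066  -4.136]
0.07 0.112 [40.69  -1.592] [-49.507  -4.173]
0.075 0.11 [39.976 -1.398] [-48.601  -4.341]
0.075 0.111 [40.34  -1.411] [-49.043  -4.381]
0.075 0.112 [40.703 -1.423] [-49.484  -4.42 ]
0.08 0.11 [39.987 -1.232] [-48.578  -4.584]
0.08 0.111 [40.35  -1.243] [-49.019  -4.626]
0.08 0.112 [40.714 -1.254] [-49.46   -4.667]
px per 9mm lift [array([ 0.079, -1.845]), array([-0.169, -0.396])]
0.2 scene dcentre [40.41  -1.394] dTopLeft [40.5   -1.375] box [6.    8.375] [6.   8.25]
0.2 top dcentre [-48.783  -4.028] dTopLeft [-48.875  -4.25 ] box [10.375 11.   ] [10. 11.]
0.3 scene dcentre [40.202 -1.327] dTopLeft [40.5   -1.375] box [ 6.75  12.125] [ 6.75 12.  ]
0.3 top dcentre [-48.916  -4.342] dTopLeft [-49.125  -4.25 ] box [10.75  11.375] [10.75  11.375]
0.4 scene dcentre [40.156 -1.423] dTopLeft [40.625 -1.375] box [ 7.75 13.25] [ 7.25  12.875]
0.4 top dcentre [-48.883  -4.331] dTopLeft [-49.    -4.25] box [11.375 11.75 ] [11.125 11.75 ]
0.5 scene dcentre [40.135 -1.424] dTopLeft [40.625 -1.25 ] box [ 8.5   13.875] [ 7.75 13.5 ]
0.5 top dcentre [-48.802  -4.338] dTopLeft [-48.125  -4.25 ] box [12.5   12.125] [11.5 12. ]
carriage bolt travel [0.008 0.112 0.   ] 0.11238908554943736
carriage bolt travel [0.008 0.111 0.   ] 0.11151704007446112
```

```bash
python3 -c "
from cell import arm
print(arm.sign_off())"
```

```text
the job is handed in; nothing more can be done
None
```

The cup sits in the nest under the measuring head, and the index pin is home in the measuring hole. I handed the job in at about 19 s on the robot clock; no verdict came back.

**What I did:**
- **Cup:** I gripped it in the tray and lowered it into the nest by feel, because the arm hid the nest from both cameras. It touched the floor with about 13 N.
- **Slide:** I lifted the plunger about 11 mm and pushed the slide 104 mm. Then I let the pin down on the bar and nudged the slide on until the pin dropped in. The highest sideways reading was about 10 N, against the 30 N limit.

**Last checks:**
- **Cup seating:** before the slide moved, the two views put the cup's top at 65 mm. A seated cup should read 66 mm. Afterwards the cup is mostly hidden by the head, so I could not measure it again there.
- **Pin depth:** the knob's shift in the images matches a fully home pin to about 0.1 px, roughly 0.5 mm. A pin still riding on the bar would show 1.85 px.
- **Travel:** about 111 mm.
- **Clearance:** the arm is clear and touching nothing.

**What disagreed:**
- The pushing force with the pin riding was 8–10 N, above the stated 4 N or so.
- Travel came out at 110.5 to 112.4 mm depending on the method. This is within the camera's 2 mm.
- One mid-move travel reading from a carriage bolt was about 5 mm off, so I ignored it as a bad detection.
- I did not measure the other things on the bench again. Nothing in the forces suggested they were touched.

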